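# Release the glue clamp from the mended plaster mould

## Robot

A 6-joint arm with a two-finger parallel gripper is mounted at the origin on a cart in front of the work surface, level with it; the furniture and walls round the work are solid. World frame = base frame: x ahead of the robot, y to its left, z up, the work surface at z = 0. Lengths are in m, angles in rad, forces in N, time in s.
With the tool pointing down it reaches from about 0.425 to 0.95 m from the base axis. Payload 14.7 kg.
Tool frame: the origin (TCP) lies on the centre line of the jaws, within the pads' length; the fingertips stand ahead of it and the grasp point (between the pads) lies 3 mm ahead of it (robot.tip_extent is the z of the fingertips in the tool frame, in m); z points along the fingers, y is the direction in which the jaws open and shut (so a half turn about z gives the same grasp; the last joint's range is limited). The gripper opens to 85 mm and grips with 20 to 120 N. Pads are 22 mm wide; open, the fingers measure 114 mm over their backs; the gripper's body (76 mm by 85 mm) begins 54 mm behind the grasp point. The pads swing forward as they close: fully open they stand 13 mm farther back than shut.
Start: joints at [1.251, 0.48, 1.596, -0, 1.065, -0.047], TCP at [0.175, 0.626, 0.253] pointing down, gripper open.
Joint ranges: [-2.75, 2.75], [-0.82, 2.05], [0.23, 2.67], [-1.56, 4.7], [0.09, 2.69], [-2.92, 2.92]. Speed limits (rad/s): [1.89, 1.89, 2.39, 3.01, 3.01, 3.01].

## Interface

Orientations are given as a rotation vector (axis times angle).
In Python, from cell import robot, vision gives the robot as it stands.
- The arm moves only by the shell command python3 -m crank 'ROWS'. ROWS is JSON, a list of rows, each a list of 7 numbers: the shift along the tool's x, y, z in mm, then the turn, a rotation vector about the tool's x, y, z in rad, then the closure in counts, from 0 (fully open) to 255 (shut). A call has 1 to 8 rows; each row is the pose to reach, as a shift and turn from the pose measured when the call began, along the tool's axes at that moment; what a row does not reach only later rows make up. A row lasts 1/12 s, in which the tool goes at most 41.7 mm and 7.16 degrees, less where a joint would pass 70% of its speed; a pose out of reach is approached as far as the arm can. A call with a gripper value outside its range is refused whole. The fingers move at their own pace and stop on an object; the grip force is fixed at half the most. Time passes only in rows, so rows that repeat a pose let the fingers close. It gives the time, the measured TCP pose, the force and the opening at its end, in the units of the state.
- robot.read_state(): the state, without advancing time (a new reading comes with each control period).
- vision.snapshot(name): name is "scene" or "top" or "wrist"; returns a dict with "img" (400x640x3 uint8, blue, green, red), "z_map" (400x640 float32, m along the optical axis (not along the pixel's ray), 0 where there is no reading), "K" (3x3 intrinsics, pixels), "extrinsics" (4x4, takes a point from world to camera coordinates); the wrist camera has in their place "hand_eye" (4x4, takes a point from camera to tool coordinates, whose origin is the TCP and whose axes are the flange's). Camera axes: x right, y down, z forward; pixel columns grow to the right and rows downward; lengths in m; the calibration is good to about 2 mm. A picture is of the moment at which its call begins: read the wrist's pose just before it.
- robot.finish_job(): hands the job in, once; it reports no verdict.
The state is a dict: "t": time; "joint_pos": joint angles; "joint_velocities": joint speeds; "joint_torque": joint torques, N m; "tcp_pos": TCP position; "tool_rot": TCP orientation; "force": force on the tool from outside, world axes, zero at the start; "ft_torque": the same for the moment, N m; "grip_width": finger opening in m.
Only numpy, scipy, OpenCV 4.12 (cv2) and the standard library are available. Lean on these libraries where they do the work, as an engineer would, in place of code of your own. Each camera call takes 0.05 s, during which the arm holds its last target.

## Task

The glue in the mended plaster mould has set, so open the clamp that holds it: press its spring release pad down with your fingertips and, keeping it pressed, push the sliding jaw back along its bars all the way against the end stop, then take your hand away so the pad springs up again. Lift nothing, and leave the mould standing where it is. Do not disturb the other clamp with the bisque cup, whose glue is still wet, or the other things nearby.

Things in the scene. Friction and masses are not known exactly. Their poses are not given: they have to be found in the camera images.
- mould_clamp: Glue clamp fixed to the table, holding the mould: wooden base board 235 x 150 x 14 mm, fixed jaw at the near end (inner face x = -103.5 mm, top 62 mm up), end stop at the far end (near face x = +93 mm, top 58 mm up), two steel bars, one with rack teeth. Origin on the table under the board; +x along the bars from fixed jaw to end stop, roughly away from the robot (within 0.35 rad); z up.
- mould_jaw (a joint): Sliding wooden jaw of the mould's clamp, 58 mm along the bars, 132 mm across, top 60 mm above the table. Value in m along the clamp's +x: 0 leaves 48.5 mm between the jaws, 0.090 is fully back against the end stop. Starts at about 0.0055. Slides with about 3 N while its release pad is held down; otherwise the ratchet blocks the way back.
- mould_release (a joint): Release pad of the mould's clamp: 0 = up (ratchet engaged), 0.009 m = fully down. From about 0.005 down the ratchet is free. The spring resists with 2 N at the top and 4.5 N at the bottom and lifts the pad again when let go. The pad rides along with the jaw.
- mould_pad (a point): Centre of the upper face of that release pad: a dark ribbed steel plate, 34 mm along the bars x 44 mm across, 74 mm above the table when up, on top of the sliding jaw. Its axes are the clamp's. Nothing on this clamp stands higher than 62 mm except the pad and the push plate behind it (towards +x).
- mould_plate (a point): Middle of the upper edge of the near face of the upright wooden push plate on that jaw, 19 mm beyond the pad's centre (+x). The plate is 70 mm wide, 10 mm thick, its top 106 mm above the table; fingertips that hold the pad down push against it to drive the jaw back. Its axes are the clamp's.
- sprig_mould: White plaster block with a round hollow in its top, 52 x 70 x 31 mm, standing loose on the base board (14 mm above the table) between the jaws of its clamp. Origin at the centre of its underside. Must stay there.
- cup_clamp: The second, identical clamp, holding the cup; axes and sizes as for mould_clamp. To be left alone. The two clamps stand side by side, either one left.
- cup_jaw (a joint): Sliding jaw of the cup's clamp, same scale; starts at about 0.0175. Must stay.
- cup_release (a joint): Release pad of the cup's clamp, same scale; must stay up.
- cup_bisque: Unglazed beige tumbler, 65 mm wide, 67 mm high, standing on the base board of the other clamp between its jaws. Origin at the centre of its underside. Must stay there.
- stamp_1: Small turned wooden pattern stamp, 19 mm thick, 54 mm high, standing loose on the table between the clamps. Origin at the centre of its underside. Bystander.
- glaze_jar_2: Glaze jar with a black lid, 58 mm wide, 74 mm high, standing loose behind the clamps. Origin at the centre of its underside. Bystander.
Not all that is in view belongs to the job. Of the things like the sprig_mould, leave any that is brown; of the rest the smaller one is meant.

How it is judged:
On the way, in this order (a step that is already met when the one before it is completed fails the run):
1. the release pad of the mould's clamp is pressed down far enough to free the ratchet (value of joint mould_release above 0.005 m), for 0.1 s.
2. the mould's jaw is pushed back against its end stop (value of joint mould_jaw above 0.086 m), for 0.1 s.
At the end, for the whole second after the job is handed in: The jaw of the mould's clamp is within 4 mm of its end stop and its release pad is up again (within 3 mm); the mould stands upright within 15 mm of where it was; the cup is within 10 mm of where it was, with its clamp's jaw still closed on it and release pad up (value of joint mould_jaw above 0.086 m and value of joint each of mould_release, cup_release below 0.003 m and distance of sprig_mould from where it was at the start of the episode below 0.015 m and angle between sprig_mould's own z axis and vertical below 0.1 rad and linear speed of sprig_mould below 0.02 m/s and distance of cup_bisque from where it was at the start of the episode below 0.01 m and value of joint cup_jaw between 0.012 and 0.022 m); the robot touches nothing.
It fails at once if the mould is lifted (height (world z) of sprig_mould above 0.024 m).
It fails at once if the mould is gripped or pushed by the fingers (contact force between the fingers and sprig_mould above 8 N).
It fails at once if the cup's clamp is released (value of joint cup_release above 0.0045 m).
It fails at once if the cup is moved or tipped (distance of cup_bisque from where it was at the start of the episode above 0.012 m or angle between cup_bisque's own z axis and vertical above 0.2 rad).
It fails at once if a bystander is moved or knocked over (distance of any of stamp_1, glaze_jar_2 from where it was at the start of the episode above 0.02 m or angle between any of stamp_1, glaze_jar_2's own z axis and vertical above 0.3 rad).
It also fails if it takes over 34 s, if anything falls off the work surface, if the arm or the gripper's body presses on something with over 40 N, if the wrist force passes 120 N, or if a joint passes its speed limit or range.

## Working session

There is one attempt and no reset: what is moved stays moved. The work goes in short steps, Python scripts to look and compute and a shell command to move; the robot and the scene stay as the last step left them, time stands still between calls to the robot, and variables do not carry over. Pictures are saved under pics/ and viewed, and the job is handed in when it is done.

```bash
mkdir -p pics; ls; python3 - <<'E'
from cell import robot, vision
import cv2,numpy as np
s=robot.read_state(); print({k:np.round(v,3).tolist() for k,v in s.items()}, robot.tip_extent)
for n in ["scene","top"]:
    d=vision.snapshot(n); cv2.imwrite(f"pics/{n}0.png",d["img"]); np.savez(f"{n}0.npz",**d)
E
```

```text
pics
{'t': 0.0, 'joint_pos': [1.251, 0.481, 1.597, -0.0, 1.065, -0.047], 'joint_velocities': [-0.0, -0.001, -0.001, 0.001, -0.002, -0.001], 'joint_torque': [0.008, -95.064, -43.021, 0.0, 0.012, 0.0], 'tcp_pos': [0.175, 0.626, 0.253], 'tool_rot': [-0.427, -3.112, 0.002], 'force': [-0.246, 0.227, -0.2], 'ft_torque': [0.021, 0.002, -0.001], 'grip_width': 0.086} 0.022
```

View pics/scene0.png

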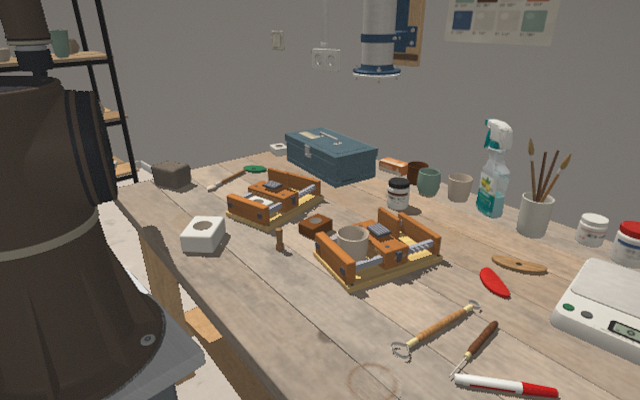

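View pics/top0.png

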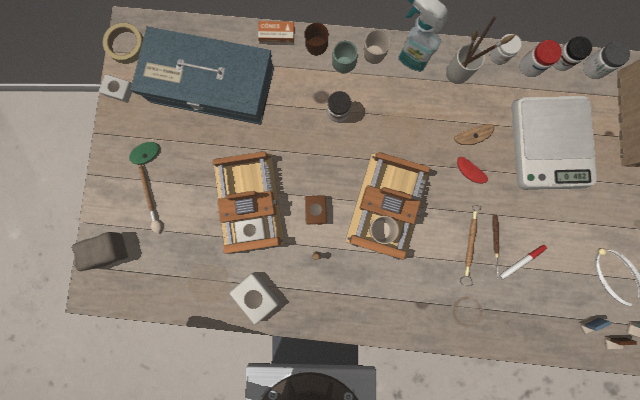

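```bash
cat > h.py <<'E'
import numpy as np,cv2
def cloud(d):
    z=d["z_map"];K=d["K"];v,u=np.mgrid[:z.shape[0],:z.shape[1]]
    P=np.stack([(u-K[0,2])/K[0,0]*z,(v-K[1,2])/K[1,1]*z,z],-1)
    E=d["extrinsics"]; return (P-E[:3,3])@E[:3,:3]
E
python3 - <<'E'
import numpy as np,cv2
from h import cloud
d=np.load("top0.npz");W=cloud(d)
for p in [(248,203),(245,180),(240,160),(250,231),(266,231),(255,297),(316,209),(390,204),(385,230),(340,105),(316,256),(115,88),(200,70),(98,250)]:
    print(p,np.round(W[p[1],p[0]],3))
a=d["img"][140:262,190:290];cv2.imwrite("pics/ctop.png",cv2.resize(a,None,fx=6,fy=6,interpolation=cv2.INTER_CUBIC)[:600])
a=W[140:262,190:290,2]; cv2.imwrite("pics/ztop.png",cv2.resize((np.clip(a,0,.12)*2100).astype(np.uint8),None,fx=4.9,fy=4.9,interpolation=0))
cv2.imwrite("pics/ctop.png",cv2.resize(d["img"][140:262,190:290],None,fx=4.9,fy=4.9,interpolation=cv2.INTER_CUBIC))
s=np.load("scene0.npz");cv2.imwrite("pics/cscene.png",cv2.resize(s["img"][155:255,170:330],None,fx=5,fy=5,interpolation=cv2.INTER_CUBIC))
E
```

```text
(248, 203) [0.548 0.151 0.075]
(245, 180) [0.611 0.173 0.012]
(240, 160) [0.653 0.177 0.058]
(250, 231) [0.482 0.15  0.044]
(266, 231) [0.482 0.115 0.016]
(255, 297) [0.325 0.134 0.043]
(316, 209) [ 0.538 -0.009  0.03 ]
(390, 204) [ 0.549 -0.182  0.074]
(385, 230) [ 0.489 -0.18   0.021]
(340, 105) [ 0.788 -0.064  0.07 ]
(316, 256) [ 0.425 -0.011  0.05 ]
(115, 88) [0.842 0.511 0.029]
(200, 70) [0.861 0.27  0.098]
(98, 250) [0.432 0.51  0.06 ]
```

View pics/ctop.png

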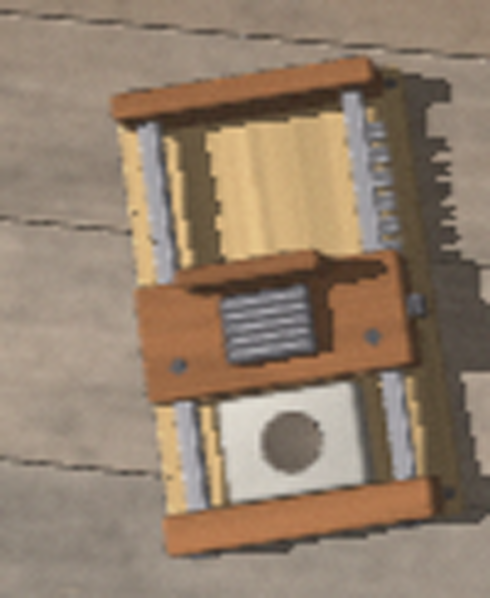

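View pics/ztop.png

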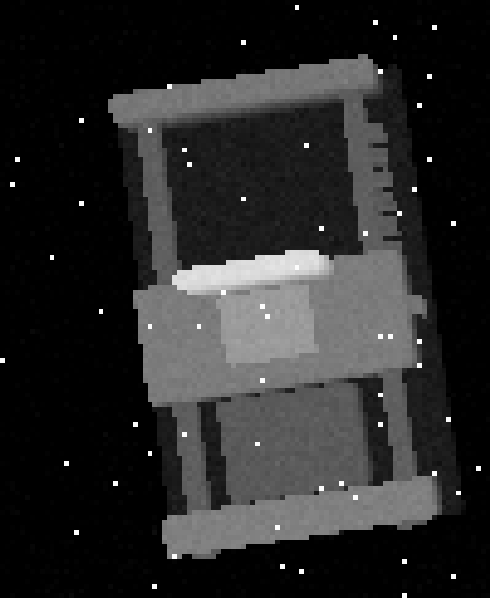

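View pics/cscene.png

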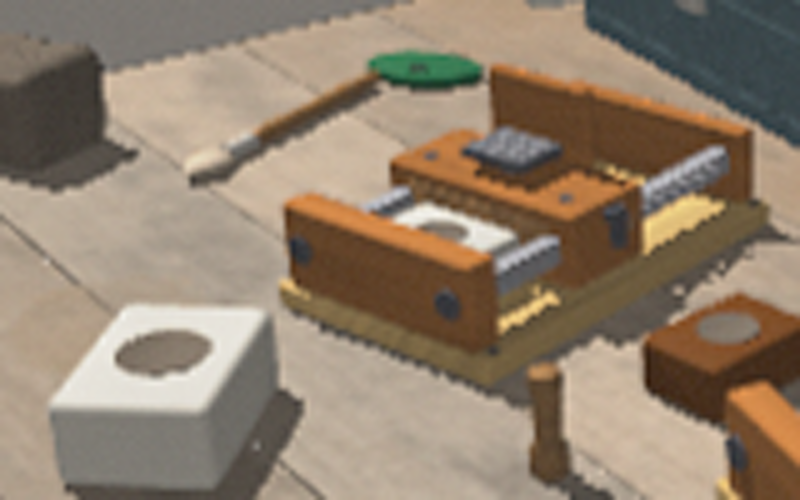

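Three blocks look like the mould (top image): white in the left clamp (250,231), larger white loose at (255,297), and brown at (316,209). The smaller white one, in the left clamp, fits, and the crop confirms it. So I work on the left clamp. Its pad is at about (248,203), the push plate is just above it, and the stamp and brown block are to the right.

```bash
python3 - <<'E'
import numpy as np,cv2
from h import cloud
from scipy.ndimage import median_filter
d=np.load("top0.npz");W=cloud(d)
Z=median_filter(W[...,2],3)
def box(m,x=(.35,.72),y=(.05,.26)):
    m=m&(W[...,0]>x[0])&(W[...,0]<x[1])&(W[...,1]>y[0])&(W[...,1]<y[1])
    n,l,s,_=cv2.connectedComponentsWithStats(m.astype(np.uint8));i=1+np.argmax(s[1:,4]);m=l==i
    P=W[m]; (c,sz,a)=cv2.minAreaRect(P[:,:2].astype(np.float32)); return m.sum(),np.round(c,4),np.round(sz,4),a,P[:,2].mean()
print("pad",box((Z>.068)&(Z<.082),(.5,.6)))
print("plate",box(Z>.09))
print("jaw",box((Z>.052),(.5,.61)))
print("stop",box((Z>.05)&(Z<.066),(.62,.72)))
print("fix",box((Z>.054)&(Z<.07),(.40,.475)))
print("stopjaw cup", box((Z>.05)&(Z<.066),(.62,.72),(-.3,-.1)))
E
```

```text
pad (np.int64(300), array([0.5455, 0.1543]), array([0.0405, 0.0597]), 16.22298240661621, np.float64(0.07293675377920171))
plate (np.int64(147), array([0.565 , 0.1645]), array([0.0104, 0.068 ]), 9.561408042907715, np.float64(0.10321994609500147))
jaw (np.int64(1408), array([0.5444, 0.1585]), array([0.0638, 0.1395]), 9.846575736999512, np.float64(0.06674620481036508))
stop (np.int64(327), array([0.6595, 0.1808]), array([0.0151, 0.1313]), 9.663566589355469, np.float64(0.05627517915305821))
fix (np.int64(475), array([0.4492, 0.1459]), array([0.0207, 0.1324]), 9.509771347045898, np.float64(0.06068783477159362))
stopjaw cup (np.int64(340), array([ 0.653, -0.216]), array([0.1317, 0.0148]), 73.6927261352539, np.float64(0.05648386004992376))
```

```bash
cat > go.py <<'E'
import numpy as np,sys
from scipy.spatial.transform import Rotation as R
from cell import robot
YAW=0.165
ex=np.array([np.cos(YAW),np.sin(YAW),0]);ey=np.array([-ex[1],ex[0],0])
def plan(target):
    s=robot.read_state();C=R.from_rotvec(s["tool_rot"]);M=C.as_matrix()
    opts=[]
    for sg in (1,-1):
        T=np.stack([-sg*ex,sg*ey,[0,0,-1]],1)
        r=(C.inv()*R.from_matrix(T)).as_rotvec(); opts.append(r)
    r=min(opts,key=np.linalg.norm)
    print("t",s["t"],"tcp",np.round(s["tcp_pos"],4),"F",np.round(s["force"],1),"w",s["grip_width"],"tip",robot.tip_extent,"j",np.round(s["joint_pos"],2))
    print("shift mm",np.round(M.T@(np.array(target)-s["tcp_pos"])*1000,1),"turn",np.round(r,3))
    print("tool axes cols",np.round(M,2).tolist())
E
python3 - <<'E'
import numpy as np
from h import cloud
from go import *
d=np.load("top0.npz");W=cloud(d)
p=W[202:210,240:250].reshape(-1,3);p=np.median(p,0);print("pad px mean",p)
c=np.array([.565,.1645,0])
print("local pad rel plate centre",(p-c)@ex,(p-c)@ey)
# local coordinates of pixels on pad level
m=(W[...,2]>.071)&(W[...,2]<.078);m[:195]=0;m[216:]=0;m[:,:228]=0;m[:,258:]=0
q=(W[m]-c);a=q@ex;b=q@ey
print(np.percentile(a,[1,3,50,97,99]),np.percentile(b,[1,3,50,97,99]))
plan([.545,.160,.2])
E
```

```text
pad px mean [0.54067843 0.15812639 0.07349083]
local pad rel plate centre -0.025038118404394148 -0.0022921682631358983
[-0.04027707 -0.03953881 -0.02376177 -0.00500578 -0.00481793] [-2.14843267e-02 -2.07418085e-02  9.20551775e-05  2.09303262e-02
  2.20787387e-02]
t 0.1 tcp [0.175  0.6257 0.2527] F [-0.4  0.1 -0.1] w 0.08551141071910641 tip 0.022 j [ 1.25  0.48  1.6   0.    1.07 -0.05]
shift mm [-481.8 -348.7   53.1] turn [-0.001 -0.    -0.438]
tool axes cols [[-0.96, 0.27, -0.0], [0.27, 0.96, -0.0], [0.0, -0.0, -1.0]]
```

```bash
python3 -m crank '[[-480,-348,30,0,0,-0.438,255],[-480,-348,30,0,0,-0.438,255],[-480,-348,30,0,0,-0.438,255],[-480,-348,30,0,0,-0.438,255],[-480,-348,30,0,0,-0.438,255],[-480,-348,30,0,0,-0.438,255],[-480,-348,30,0,0,-0.438,255],[-480,-348,30,0,0,-0.438,255]]'; python3 -c "
from go import *
plan([.5445,.161,.2])"
```

```text
t: 0.77
tcp_pos: [0.3791, 0.3679, 0.2365]
tool_rot: [0.26, -3.13, 0.002]
force: [1.4, 1.1, 0.3]
grip_width: 0.0004
t 0.7667 tcp [0.3791 0.3679 0.2365] F [1.4 1.1 0.3] w 0.00035412640543346525 tip 0.022 j [ 0.71  0.33  1.89 -0.    0.92 -1.02]
shift mm [-129.1 -231.3   36.6] turn [-0.001 -0.001  0.   ]
tool axes cols [[-0.99, -0.16, -0.0], [-0.16, 0.99, -0.0], [0.0, -0.0, -1.0]]
```

```bash
python3 -m crank '[[-129,-231,36,0,0,0,255],[-129,-231,36,0,0,0,255],[-129,-231,36,0,0,0,255],[-129,-231,36,0,0,0,255],[-129,-231,36,0,0,0,255],[-129,-231,36,0,0,0,255],[-129,-231,36,0,0,0,255],[-129,-231,36,0,0,0,255]]'; python3 - <<'E'
from go import *
from cell import vision
import cv2
plan([.5445,.161,.115])
d=vision.snapshot("wrist");cv2.imwrite("pics/w1.png",d["img"]);np.savez("w1.npz",**d)
d=vision.snapshot("scene");cv2.imwrite("pics/s1.png",d["img"])
E
```

```text
t: 1.43
tcp_pos: [0.5464, 0.1578, 0.1997]
tool_rot: [0.254, -3.13, 0.003]
force: [-0.9, -0.2, 0.1]
grip_width: -0.0001
t 1.4333 tcp [0.5464 0.1578 0.1997] F [-0.9 -0.2  0.1] w -0.00012326478325785855 tip 0.022 j [ 0.23  0.43  1.84 -0.    0.87 -1.5 ]
shift mm [ 1.3  3.6 84.7] turn [-0.002 -0.001 -0.003]
tool axes cols [[-0.99, -0.16, -0.0], [-0.16, 0.99, -0.0], [0.0, -0.0, -1.0]]
```

View pics/w1.png

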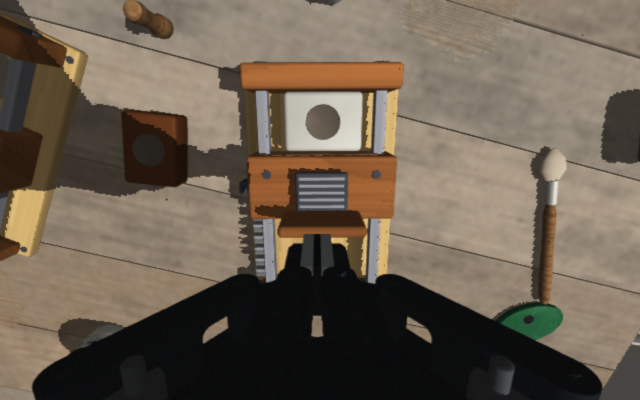

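View pics/s1.png

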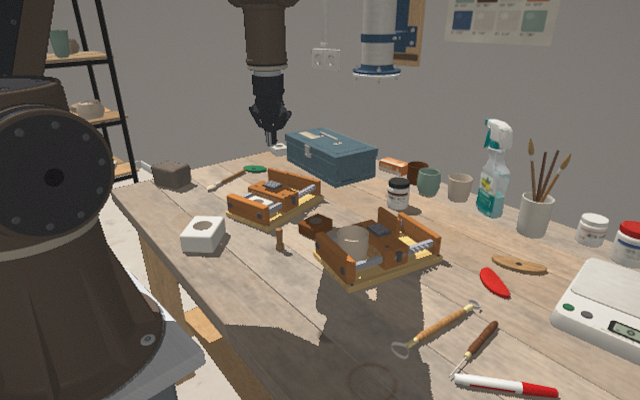

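```bash
python3 - <<'E'
from go import *
d=np.load("w1.npz");s=robot.read_state()
K=d["K"];H=d["hand_eye"];z=d["z_map"];M=R.from_rotvec(s["tool_rot"]).as_matrix()
def w(u,v):
    zz=z[v,u];P=np.array([(u-K[0,2])/K[0,0]*zz,(v-K[1,2])/K[1,1]*zz,zz,1]);return M@(H@P)[:3]+s["tcp_pos"]
for n,p in dict(pad=(322,191),padL=(298,191),padR=(346,191),padnear=(322,174),padfar=(322,208),plateC=(322,219),pl=(284,219),pr=(360,219),tipL=(308,240),tipR=(326,240),tip=(312,238)).items():
    q=w(*p);print(n,np.round(q,4),"local rel .5413,.1605:",np.round([(q-[.5413,.1605,0])@ex,(q-[.5413,.1605,0])@ey],4))
v,u=np.mgrid[225:275,290:345]
zz=z[225:275,290:345];P=np.stack([(u-K[0,2])/K[0,0]*zz,(v-K[1,2])/K[1,1]*zz,zz,np.ones_like(zz)],-1)@H.T
m=(zz>0)&(P[...,2]<.05)&(P[...,2]>-.02);q=P[m]
print(np.percentile(q,[1,5,50,95,99],axis=0)[:,:3])
E
```

```text
pad [0.5379 0.1647 0.0723] local rel .5413,.1605: [-0.0026  0.0047]
padL [0.5408 0.1448 0.0741] local rel .5413,.1605: [-0.0031 -0.0154]
padR [0.5344 0.1846 0.0731] local rel .5413,.1605: [-0.0028  0.0249]
padnear [0.5234 0.1622 0.0732] local rel .5413,.1605: [-0.0174  0.0046]
padfar [0.5525 0.1672 0.0729] local rel .5413,.1605: [0.0122 0.0048]
plateC [0.5578 0.1679 0.0862] local rel .5413,.1605: [0.0175 0.0046]
pl [0.5632 0.1372 0.0853] local rel .5413,.1605: [ 0.0178 -0.0266]
pr [0.5524 0.1983 0.0872] local rel .5413,.1605: [0.0172 0.0355]
tipL [0.5339 0.1554 0.1897] local rel .5413,.1605: [-0.0082 -0.0038]
tipR [0.532  0.1635 0.1908] local rel .5413,.1605: [-0.0086  0.0045]
tip [0.5341 0.1572 0.186 ] local rel .5413,.1605: [-0.0076 -0.002 ]
[[ 0.00623836 -0.01122334 -0.01963293]
 [ 0.00646942 -0.00973701 -0.01638517]
 [ 0.01056188  0.00071999 -0.00022978]
 [ 0.01152566  0.0112568   0.01569572]
 [ 0.01269576  0.01270138  0.01864644]]
```

```bash
python3 -m crank '[[3,6,40,0,0,0,255],[3,6,70,0,0,0,255],[3,6,94,0,0,0,255],[3,6,94,0,0,0,255],[3,6,94,0,0,0,255]]'; python3 - <<'E'
from go import *
from cell import vision
import cv2
plan([.543,.1633,.097])
d=vision.snapshot("wrist");cv2.imwrite("pics/w2.png",d["img"])
d=vision.snapshot("scene");cv2.imwrite("pics/s2.png",cv2.resize(d["img"][125:245,190:350],None,fx=5,fy=5,interpolation=cv2.INTER_CUBIC))
E
```

```text
t: 1.95
tcp_pos: [0.5389, 0.1666, 0.1058]
tool_rot: [0.258, -3.127, 0.002]
force: [0.7, 0.5, -0.2]
grip_width: -0.0001
t 1.95 tcp [0.5389 0.1666 0.1058] F [ 0.7  0.5 -0.2] w -8.961024245485856e-05 tip 0.022 j [ 0.25  0.56  1.92 -0.    0.67 -1.49]
shift mm [-3.5 -3.9  8.7] turn [-0.001 -0.004 -0.   ]
tool axes cols [[-0.99, -0.16, -0.0], [-0.16, 0.99, -0.0], [0.0, -0.0, -1.0]]
```

View pics/w2.png

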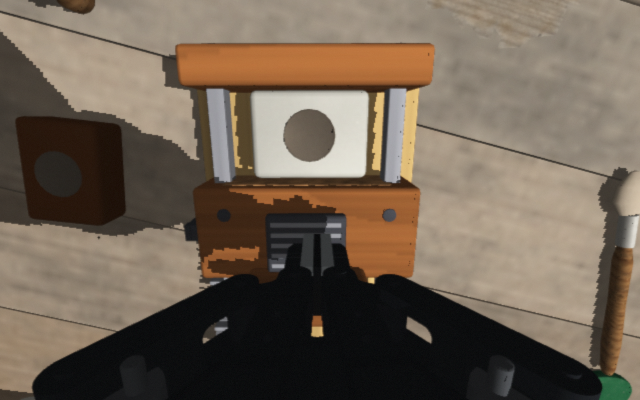

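View pics/s2.png

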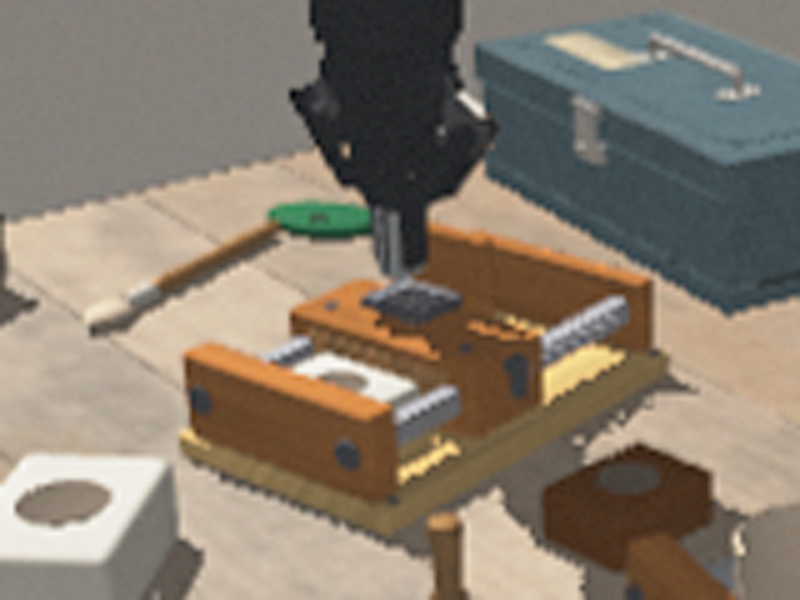

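```bash
python3 -m crank '[[-3,-5,2,0,0,0,255],[-3,-5,5,0,0,0,255],[-3,-5,8,0,0,0,255],[-3,-5,8,0,0,0,255]]'; python3 -m crank '[[0,0,2,0,0,0,255],[0,0,4,0,0,0,255],[0,0,4,0,0,0,255]]'; python3 - <<'E'
from go import *
plan([.543,.1617,.089])
E
```

```text
t: 2.38
tcp_pos: [0.5445, 0.162, 0.0996]
tool_rot: [-0.257, 3.131, -0.001]
force: [0.1, -0.2, 0.0]
grip_width: -0.0001
t: 2.63
tcp_pos: [0.5446, 0.162, 0.0954]
tool_rot: [-0.257, 3.131, -0.001]
force: [1.2, 0.3, 0.8]
grip_width: 0.0001
t 2.6333 tcp [0.5446 0.162  0.0954] F [1.2 0.3 0.8] w 6.741574671908333e-05 tip 0.022 j [ 0.24  0.57  1.92 -0.    0.65 -1.5 ]
shift mm [ 1.6 -0.   6.4] turn [-0.001  0.    -0.001]
tool axes cols [[-0.99, -0.16, 0.0], [-0.16, 0.99, -0.0], [-0.0, -0.0, -1.0]]
```

```bash
python3 -m crank '[[0,0,2,0,0,0,255],[0,0,3,0,0,0,255],[0,0,3,0,0,0,255]]'; python3 -m crank '[[0,0,2,0,0,0,255],[0,0,3,0,0,0,255],[0,0,3,0,0,0,255],[0,0,3,0,0,0,255]]'
```

```text
t: 2.88
tcp_pos: [0.5446, 0.162, 0.0922]
tool_rot: [-0.257, 3.131, -0.001]
force: [0.6, 0.3, 2.9]
grip_width: -0.0
t: 3.22
tcp_pos: [0.5446, 0.162, 0.0892]
tool_rot: [-0.257, 3.131, -0.001]
force: [-1.0, -0.2, 3.9]
grip_width: 0.0001
```

```bash
python3 -m crank '[[0,0,0.8,0,0,0,255],[-2,0,0.8,0,0,0,255],[-5,0,0.8,0,0,0,255],[-8,0,0.8,0,0,0,255],[-12,0,0.8,0,0,0,255],[-12,0,0.8,0,0,0,255]]'; python3 - <<'E'
from go import *
from cell import vision
import cv2
plan([.543,.1617,.0885])
d=vision.snapshot("wrist");cv2.imwrite("pics/w3.png",d["img"])
E
```

```text
t: 3.72
tcp_pos: [0.5575, 0.1642, 0.0884]
tool_rot: [-0.257, 3.13, -0.001]
force: [-0.7, -1.0, 3.1]
grip_width: -0.0003
t 3.7167 tcp [0.5575 0.1642 0.0884] F [-0.7 -1.   3.1] w -0.00027261192587027023 tip 0.022 j [ 0.23  0.6   1.89 -0.    0.65 -1.5 ]
shift mm [14.7 -0.1 -0.1] turn [-0.001  0.001 -0.001]
tool axes cols [[-0.99, -0.16, 0.0], [-0.16, 0.99, -0.0], [-0.0, -0.0, -1.0]]
```

View pics/w3.png

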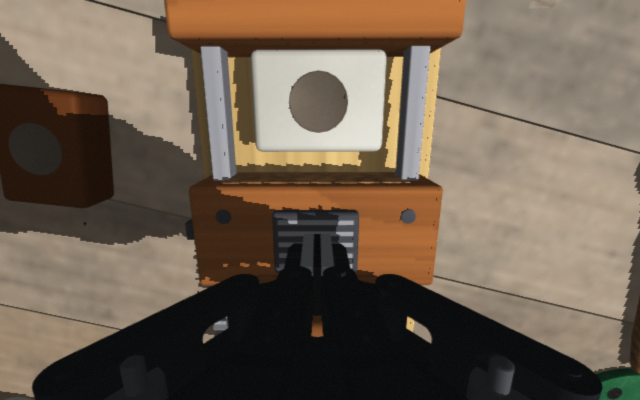

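The pad, around (316,240), is held down, and a gap has opened between the mould and the jaw. I'll keep pushing.

```bash
python3 -m crank '[[-6,0,0,0,0,0,255],[-12,0,0,0,0,0,255],[-18,0,0,0,0,0,255],[-24,0,0,0,0,0,255],[-30,0,0,0,0,0,255],[-36,0,0,0,0,0,255],[-40,0,0,0,0,0,255],[-40,0,0,0,0,0,255]]'; python3 -m crank '[[-6,0,0,0,0,0,255],[-12,0,0,0,0,0,255],[-18,0,0,0,0,0,255],[-24,0,0,0,0,0,255],[-28,0,0,0,0,0,255],[-30,0,0,0,0,0,255],[-30,0,0,0,0,0,255]]'
```

```text
t: 4.43
tcp_pos: [0.5983, 0.171, 0.0886]
tool_rot: [-0.257, 3.128, -0.001]
force: [2.4, 0.5, 4.7]
grip_width: 0.0002
t: 5.02
tcp_pos: [0.6287, 0.176, 0.0888]
tool_rot: [-0.257, 3.127, -0.0]
force: [1.9, 1.8, 3.7]
grip_width: -0.0003
```

```bash
python3 -m crank '[[-2,0,0.2,0,0,0,255],[-4,0,0.2,0,0,0,255],[-4,0,0.2,0,0,0,255]]'; python3 -m crank '[[-1,0,0,0,0,0,255],[-2,0,0,0,0,0,255],[-2,0,0,0,0,0,255]]';  python3 - <<'E'
from go import *
from cell import vision
import cv2
from h import cloud
plan([.543,.1617,.0885])
d=vision.snapshot("scene");cv2.imwrite("pics/s4.png",cv2.resize(d["img"][125:245,190:350],None,fx=5,fy=5,interpolation=cv2.INTER_CUBIC))
d=vision.snapshot("wrist");cv2.imwrite("pics/w4.png",d["img"])
E
```

```text
t: 5.27
tcp_pos: [0.6312, 0.1764, 0.0881]
tool_rot: [-0.257, 3.131, -0.001]
force: [-8.1, -1.0, 1.5]
grip_width: 0.0001
t: 5.52
tcp_pos: [0.6311, 0.1763, 0.0877]
tool_rot: [0.257, -3.128, 0.002]
force: [-12.9, -1.9, 7.6]
grip_width: -0.0001
t 5.5167 tcp [0.6311 0.1763 0.0877] F [-12.9  -1.9   7.6] w -0.00013396302142242443 tip 0.022 j [ 0.23  0.68  1.71 -0.    0.76 -1.51]
shift mm [89.4 -0.1 -0.5] turn [-0.001 -0.004 -0.001]
tool axes cols [[-0.99, -0.16, -0.0], [-0.16, 0.99, -0.0], [0.0, -0.0, -1.0]]
```

View pics/s4.png

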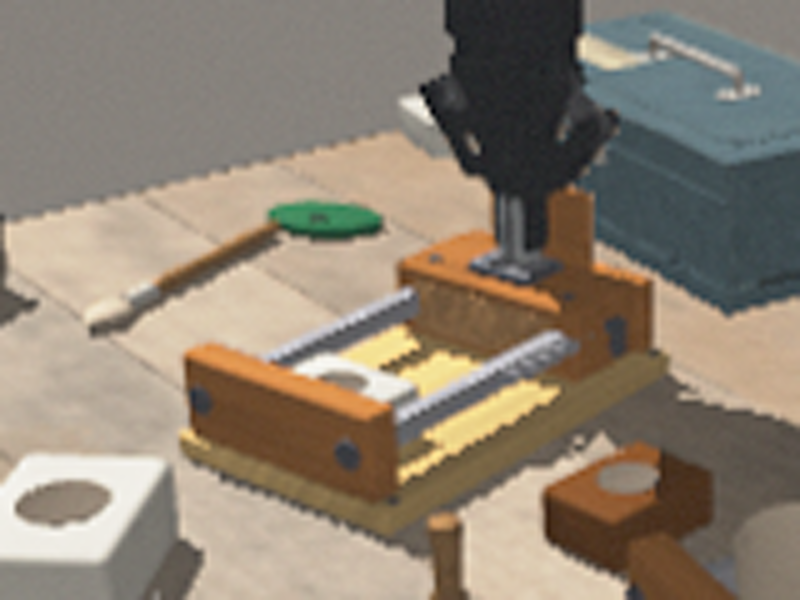

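View pics/w4.png

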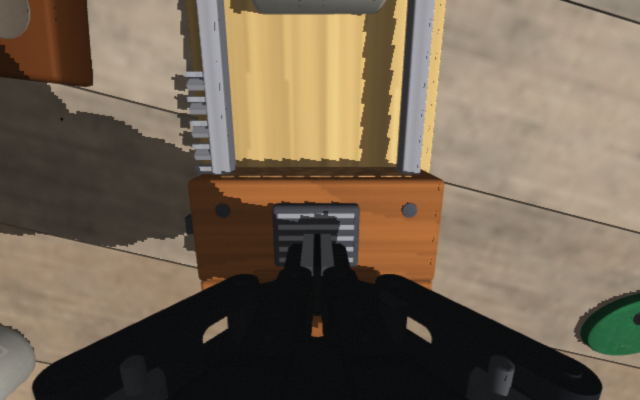

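```bash
python3 -m crank '[[0,0,-4,0,0,0,255],[0,0,-10,0,0,0,255],[0,0,-15,0,0,0,255],[4,0,-30,0,0,0,255],[4,0,-60,0,0,0,255],[4,0,-90,0,0,0,255],[4,0,-120,0,0,0,255],[4,0,-120,0,0,0,255]]'; python3 - <<'E'
from go import *
from cell import vision
import cv2
from h import cloud
from scipy.ndimage import median_filter
d=vision.snapshot("top");cv2.imwrite("pics/t5.png",d["img"])
W=cloud(d);W0=cloud(np.load("top0.npz"));c=np.array([.565,.1645,0])
for n,A in (("before",W0),("after",W)):
    Z=median_filter(A[...,2],3)
    l=(A-c)@ex; b=(A-c)@ey
    m=(Z>.09)&(Z<.12)&(abs(b)<.05)&(l>-.02)&(l<.11); L=l[m].mean()
    p=(abs(l-(L-.024))<.012)&(abs(b)<.018)&(Z<.085)
    mm=(Z>.038)&(Z<.05)&(abs(b)<.05)&(l<-.05)&(l>-.12)
    print(n,"plate",L,"pad z",np.median(A[p][:,2]),"mould",A[mm].mean(0))
s=vision.snapshot("scene");cv2.imwrite("pics/s5.png",s["img"])
plan([.5,.1,.2])
E
```

```text
t: 6.28
tcp_pos: [0.6302, 0.1765, 0.215]
tool_rot: [-0.257, 3.126, 0.0]
force: [1.9, -0.1, -0.1]
grip_width: 0.0
before plate -0.0007925821053552358 pad z 0.07351467213858896 mould [0.4857033  0.1527649  0.04245015]
after plate 0.08202029557418294 pad z 0.07333477583371406 mould [0.48465845 0.15266637 0.04288323]
t 6.3833 tcp [0.6283 0.176  0.2102] F [-0.4 -0.9  0.4] w -6.653245466824193e-05 tip 0.022 j [ 0.23  0.53  1.63 -0.    0.98 -1.51]
shift mm [139.  -54.   10.2] turn [-0.001  0.    -0.001]
tool axes cols [[-0.99, -0.16, 0.0], [-0.16, 0.99, -0.0], [-0.0, -0.0, -1.0]]
```

View pics/t5.png

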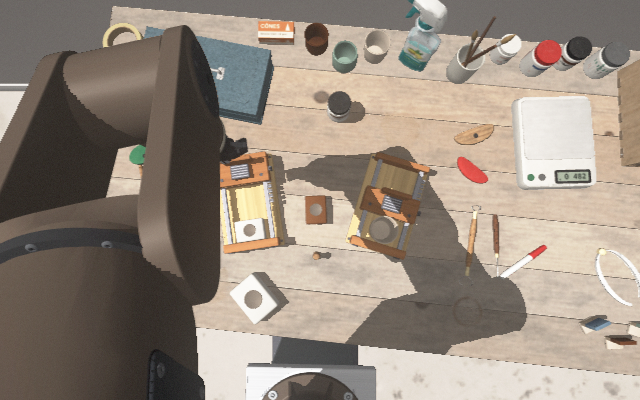

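View pics/s5.png

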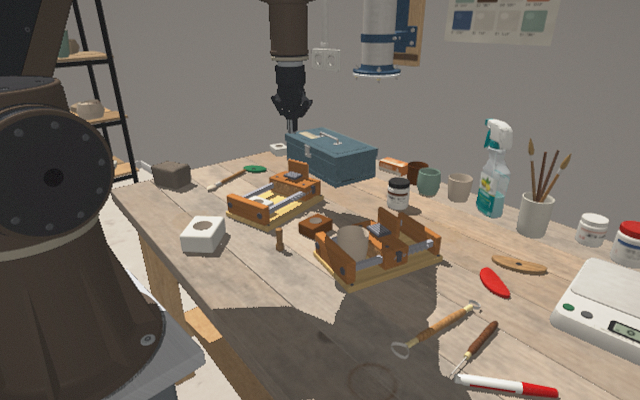

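```bash
python3 -m crank '[[40,0,-10,0,0,0,255],[80,0,-20,0,0,0,255],[120,0,-20,0,0,0,255],[140,0,-20,0,0,0,255],[140,0,-20,0,0,0,255],[140,0,-20,0,0,0,255]]'; python3 - <<'E'
from go import *
from cell import vision
import cv2
from h import cloud
from scipy.ndimage import median_filter
s=robot.read_state();d=vision.snapshot("top");W=cloud(d);c=np.array([.565,.1645,0])
W0=cloud(np.load("top0.npz"))
for n,A in (("before",W0),("after",W)):
    Z=median_filter(A[...,2],3);l=(A-c)@ex; b=(A-c)@ey
    m=(Z>.09)&(Z<.12)&(abs(b)<.05)&(l>-.02)&(l<.11)
    print(n,m.sum(),"plate",np.percentile(l[m],[2,50,98]), "b",np.percentile(b[m],[2,98]))
    # jaw front edge at left/right strips, z>.054
    for lo,hi in((-.05,-.03),(.03,.05)):
        q=(Z>.054)&(b>lo)&(b<hi)&(l>-.07)&(l<.11); print("  jaw/stop top l range",np.percentile(l[q],[1,99]),q.sum())
cv2.imwrite("pics/t6.png",cv2.resize(d["img"][140:262,190:290],None,fx=4.9,fy=4.9,interpolation=cv2.INTER_CUBIC))
print(s["t"],s["tcp_pos"],s["force"])
d=vision.snapshot("wrist");cv2.imwrite("pics/w6.png",d["img"])
E
```

```text
t: 6.88
tcp_pos: [0.4889, 0.1529, 0.2301]
tool_rot: [0.257, -3.131, 0.001]
force: [0.4, 0.6, 0.6]
grip_width: 0.0001
before 147 plate [-0.00509391 -0.00108788  0.00496764] b [-0.03316477  0.03197155]
  jaw/stop top l range [-0.05253978  0.10186205] 266
  jaw/stop top l range [-0.0527328   0.10155482] 240
after 157 plate [0.07866813 0.08236475 0.08850965] b [-0.03310712  0.03218913]
  jaw/stop top l range [-0.06963688  0.09937871] 1059
  jaw/stop top l range [-0.06959072  0.09780186] 966
6.8833 [0.48890751 0.15293748 0.23005984] [0.42592674 0.56048443 0.56487014]
```

View pics/t6.png

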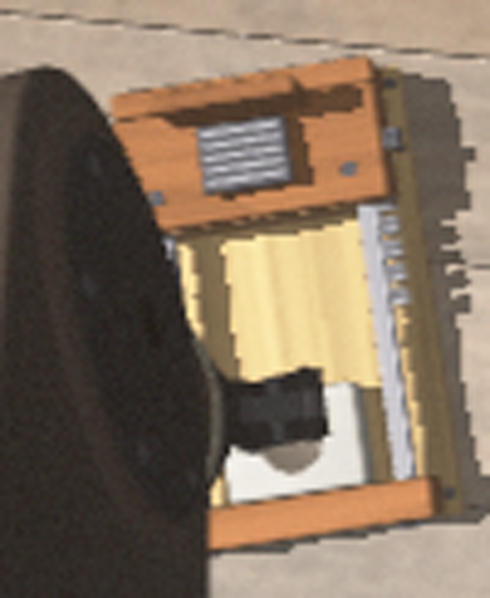

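View pics/w6.png

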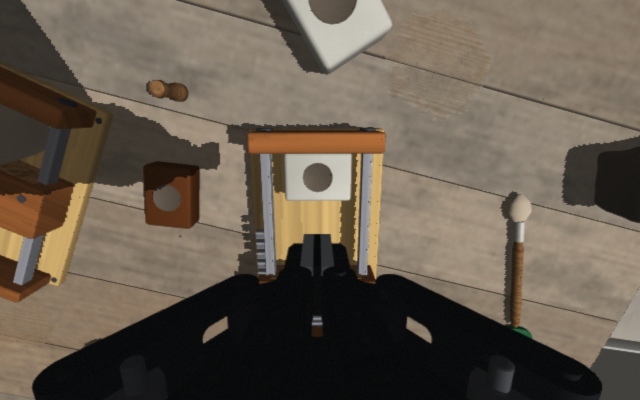

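```bash
python3 -c "
from cell import robot
print(robot.finish_job())"
```

```text
the job is handed in; nothing more can be done
None
```

I opened the mould's clamp (the left one) and handed the job in at about 7 s; no verdict is reported. With the fingers shut I pressed the release pad about 7 mm down. The pad force was 3.9 N, which fits the spring. I then pushed the jaw back until it stopped moving at about 13 N, lifted straight up and moved clear.

What the last checks showed:
- **Jaw:** the push plate moved about 83–84 mm, which puts the jaw at about 0.089 m. The enlarged top view shows no gap at the end stop.
- **Release pad:** it is up again, at 73.3 mm against 73.5 mm before.
- **Mould:** it stayed within about 1 mm of where it was.
- **Cup clamp and bystanders:** they looked unmoved in the final pictures, but I did not measure them.
- **Robot:** the wrist force was near zero and the gripper was well above everything.

**Disagreement:** the top and wrist cameras differed by 2–5 mm on where the pad was. I went by the closer wrist view, which agreed with the top camera.

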